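# Store the small bottle in the blocked pine case

## Task

The small bottle lying in the wooden cradle belongs in the pine case, but a slim tin stands in the way of the case's sliding lid. First lift the tin clear, keeping it upright, and stand it gently, wholly on the cork mat; then slide the lid fully open by its grip bar, lay the bottle gently in the trough inside (neck either way round), and slide the lid fully shut. Leave the green bottle, the dark carton and the wide tin alone.

Things in the scene. Friction and masses are not known exactly. Their poses are not given: they have to be found in the camera images.
- case: Pine case fixed to the worktop, outside 156 (x) x 190 (y) x 70 high; origin at the centre of its underside. Walls 8 mm thick, inside 140 x 174, floor 8 mm thick. The +y end wall is only 60 high: the lid slides out over it, towards the case's +y. Two rails, 8 wide and 6 high, run along y over the floor, their inner edges 14 mm either side of the middle: the trough in which the bottle lies.
- case_in (a point): Inside the case, centre of the lying bottle's place: its axis rests here, 31 mm above the worktop, along the case's y.
- lid (a joint): Sliding lid of the case (plywood panel 139 x 182 x 6, its top 67 mm above the worktop): 0 shut, 0.17 m fully open, moved out towards the case's +y. It slides stiffly and stays where it is left.
- lid_grip (a point): Top centre of the grip bar on the lid, 91 mm above the worktop. The bar is 70 long (case x), 16 thick (case y), 24 high above the panel; with the lid shut it is 60 mm towards +y from the case's middle. It moves with the lid.
- tin: The slim upright gift tin that is in the way, round, dark with a copper lid, 55 mm across, 123 mm high, about 0.25 kg; origin at the centre of its underside, z up its axis. It starts on the worktop just beyond the +y end of the case.
- mat: Square cork mat 130 x 130 x 4 fixed to the worktop; origin at the centre of its underside.
- bottle: Small round amber glass bottle, 140 mm long, lying; origin on its axis at mid-length, x along the axis towards the cap (y and z turn as it rolls). Body 44 mm across from x = -70 to +20, then shoulder, neck 18 across, black cap 22 across to x = +70; about 0.2 kg. It starts lying in the cradle, its axis 33 mm above the worktop.
- bottle_grip (a point): Point on the bottle's axis near its centre of mass, 20 mm from the origin towards the base: the place to grip, 44 mm across.
- cradle: Wooden cradle fixed to the worktop: board 150 (x) x 84 (y) x 10 with two rails along x, 8 wide and 6 high, whose inner edges are 14 mm either side of the middle; origin at the centre of its underside.
- green_bottle: Bystander: upright green bottle 64 mm across, 190 high; origin at the centre of its underside.
- carton: Bystander: dark carton 70 x 90 x 110 high; origin at the centre of its underside.
- wide_tin: Bystander: wide copper tin 84 mm across, 85 high; origin at the centre of its underside.

How it is judged:
By the outcome, as a careful person would: the job done as asked, in the order asked, and still so for the second after the job is handed in, with the robot touching nothing.
It also fails if it takes over 72 s, if anything falls off the work surface, if the arm or the gripper's body presses on something with over 40 N, if the wrist force passes 120 N, or if a joint passes its speed limit or range.

## Robot

A 6-joint arm with a two-finger parallel gripper is mounted at the origin on the work surface. World frame = base frame: x ahead of the robot, y to its left, z up, the work surface at z = 0. Lengths are in mm, angles in rad, forces in N, time in s.
With the tool pointing down it reaches from about 225 to 725 mm from the base axis. Payload 3.1 kg.
Tool frame: the origin (TCP) lies midway between the tips of the shut fingers; the grasp point (between the pads) lies 19 mm behind it (env.pinch_z is the distance from the TCP to the grasp point, in mm); z points along the fingers, y is the line along which they close (so a half turn about z gives the same grasp; the last joint's range is limited). The gripper opens to 85 mm and grips with 20 to 120 N. Pads are 22 mm wide; open, the fingers measure 114 mm over their backs; the gripper's body (76 mm by 85 mm) begins 54 mm behind the grasp point. The pads swing forward as they close: fully open they stand 13 mm farther back than shut.
Start: joints at [1.056, 0.048, 0.099, 1.622, 0, 1.443], TCP at [198.05, 486.203, 231.312] pointing down, gripper open.
Joint ranges: [-2.91, 2.91], [-0.99, 1.94], [-1.21, 1.42], [-2.12, 2.29], [-1.49, 1.47], [-3.14, 3.14]. Speed limits (rad/s): [2.79, 2.79, 3.14, 3.14, 3.14, 3.14].

## Interface

Orientations are given as a rotation vector (axis times angle).
In Python, from plant import env gives the robot as it stands. The module is installed in compiled form; this text tells all that it offers.
- The arm moves only by the tool apply_moves, never from a script. Its argument "motion" is a list of rows, each an object with "dp": the shift along the world's x, y, z in m, a list of three; "roll": the turn about the world's z in degrees; "fingers": the opening, from 0 (shut) to 1 (fully open). In form: [{"dp": [tx, ty, tz], "roll": roll, "fingers": fingers}, ...]. A call has 1 to 12 rows; each row is the pose to reach, as a shift and turn from the pose commanded when the call began; what a row does not reach only later rows make up. A row lasts 1/12 s, in which the tool goes at most 41.7 mm and 7.16 degrees, less where a joint would pass 70% of its speed; a pose out of reach is approached as far as the arm can. A call with a gripper value outside its range is refused whole. The fingers move at their own pace and stop on an object; the grip force is fixed at half the most. Time passes only in rows, so rows that repeat a pose let the fingers close. It gives the time, the measured TCP pose, the force, the opening and the grip force at its end, in the units of the state.
- env.get_state(): the state, without advancing time (a new reading comes with each control period).
- env.snapshot(name): name is "scene" or "top"; returns the picture (420x560x3 uint8, red, green, blue); there is no depth.
- env.camera_info(name): a dict with "intrinsics" (3x3 intrinsics, pixels), "dist" ([k1, k2, p1, p2, k3] as OpenCV has them; the pictures are not rectified), "camera_from_world" (4x4, takes a point from world to camera coordinates). Camera axes: x right, y up, looking along -z (the intrinsics and any distortion apply to the point x, -y, -z); pixel columns grow to the right and rows downward; lengths in mm; the calibration is good to about 2 mm. A picture is of the moment at which its call begins. camera_info takes no time and is no camera call.
- env.close_job(): hands the job in; it is judged then, once.
Trained networks look in the newest picture that a camera, given by its name, has taken for a name from the list of things; names that differ only in an ending like _2 or _b are one class to them, and where a whole thing is asked for, a point or a joint stands for the part that bears it (a point fixed in the world has none). Each returns a list of dicts, best first, with "conf" (0 to 1); they miss things now and then, are a little off and sometimes report something else, mostly with a low value. They report only what shows in the picture. A call takes as long as a camera call.
- env.silhouettes(camera, target): "pixels" (420x560 bool, what is visible of it) and "point" ([row, column] in pixels, amid what is visible of it).
The state is a dict: "time_s": time; "joint_pos": joint angles; "joint_vel": joint speeds; "effort": joint torques, N m; "tool_pos": TCP position; "tcp_rot": TCP orientation; "contact_force": force on the tool from outside, world axes, zero at the start; "ft_torque": the same for the moment, N m; "grip_width": finger opening in mm; "gripper_force": force on a finger pad.
Only numpy, scipy, OpenCV 4.12 (cv2) and the standard library are available. Lean on these libraries where they do the work, as an engineer would, in place of code of your own. Each camera call takes 0.05 s, during which the arm holds its last target. There are 200 camera calls.

## Working session

There is one attempt and no reset: what is moved stays moved. The work goes in short steps, Python scripts to look and compute and a tool call to move; the robot and the scene stay as the last step left them, time stands still between calls to the robot, and variables do not carry over. Pictures are saved under pics/ and viewed, at most 10 in all, crops included, and the job is handed in when it is done.

Besides the shell and the picture viewer there is one more tool, called after "Call:" as name(argument=value, ...), one argument or row to a line, values as JSON. apply_moves: Moves the arm, as the interface text tells. Its arguments: {"type":"object","properties":{"motion":{"type":"array","items":{"type":"object","properties":{"dp":{"type":"array","items":{"type":"number"}},"roll":{"type":"number"},"fingers":{"type":"number"}}}}},"required":["motion"]}

```bash
mkdir -p pics; python3 - <<'E'
from plant import env
import cv2,numpy as np
s=env.get_state();print({k:np.round(v,3) for k,v in s.items()})
for n in("scene","top"):
    cv2.imwrite(f"pics/{n}0.png",cv2.cvtColor(env.snapshot(n),cv2.COLOR_RGB2BGR))
    c=env.camera_info(n);print(n,{k:np.round(v,4).tolist() for k,v in c.items()})
    for t in["case","lid","lid_grip","tin","mat","bottle","cradle","green_bottle","carton","wide_tin"]:
        for r in env.silhouettes(n,t)[:2]:
            p=r["pixels"];ys,xs=np.nonzero(p)
            print(t,round(r["conf"],2),np.round(r["point"]),p.sum(),ys.min(),ys.max(),xs.min(),xs.max())
print(env.get_state()["time_s"],env.pinch_z)
E
```

```text
{'time_s': np.float64(0.0), 'joint_pos': array([1.056, 0.049, 0.098, 1.622, 0.   , 1.443]), 'joint_vel': array([ 0.   ,  0.001, -0.001,  0.001, -0.   ,  0.001]), 'effort': array([ 0.0000e+00, -3.3878e+01,  3.2002e+01,  2.0000e-02, -0.0000e+00,
        0.0000e+00]), 'tool_pos': array([197.727, 485.664, 230.132]), 'tcp_rot': array([-6.040e-01, -3.082e+00,  3.000e-03]), 'contact_force': array([ 0.063,  0.038, -0.025]), 'ft_torque': array([-0.009, -0.008, -0.039]), 'gripper_force': np.float64(0.0), 'grip_width': np.float64(85.381)}
scene {'intrinsics': [[452.1149, 0.0, 280.2747], [0.0, 452.1149, 201.2263], [0.0, 0.0, 1.0]], 'dist': [-0.1253, 0.0, 0.0, 0.0, 0.0], 'camera_from_world': [[0.7392, 0.6734, 0.01, -447.2067], [-0.5659, 0.613, 0.5514, 290.0649], [0.3652, -0.4133, 0.8342, -1372.6307], [0.0, 0.0, 0.0, 1.0]]}
case 0.97 [212. 238.] 5764 165 259 182 284
case 0.64 [242. 338.] 1850 209 270 314 361
lid 0.85 [201. 236.] 3606 164 240 192 284
lid_grip 0.59 [202. 240.] 3547 165 240 192 282
lid_grip 0.48 [208. 235.] 5737 165 259 183 284
tin 0.82 [163. 285.] 871 143 187 275 296
mat 0.58 [295. 
[... 260 characters left out ...]
top {'intrinsics': [[538.2999, 0.0, 276.5966], [0.0, 538.2999, 207.8992], [0.0, 0.0, 1.0]], 'dist': [-0.1446, 0.0, 0.0, 0.0, 0.0], 'camera_from_world': [[0.0078, -1.0, 0.0019, 16.6881], [0.9915, 0.008, 0.1298, -609.5026], [-0.1298, 0.0009, 0.9915, -1313.187], [0.0, 0.0, 0.0, 1.0]]}
case 0.87 [249. 312.] 5305 213 281 268 354
lid 0.69 [247. 309.] 4199 216 276 268 345
lid 0.23 [250. 136.] 855 218 274 121 144
tin 0.95 [242. 244.] 465 229 253 229 253
mat 0.61 [255. 431.] 2423 226 285 402 460
bottle 0.56 [249. 134.] 851 218 274 122 144
green_bottle 0.96 [155. 365.] 871 134 170 351 383
carton 0.84 [148. 274.] 1407 129 167 256 293
wide_tin 0.91 [160. 199.] 1126 137 176 183 219
1.1 18.700000000000003
```

View pics/scene0.png

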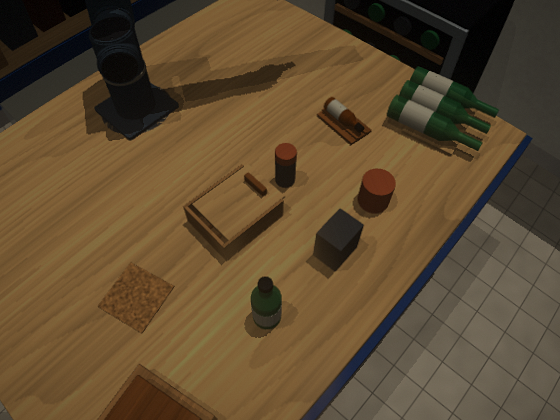

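View pics/top0.png

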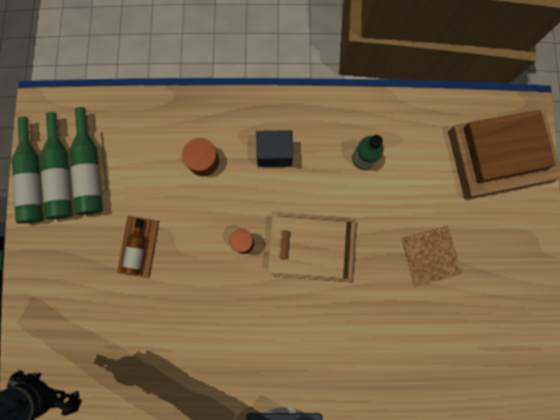

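Scene: tin at about (285,165) by the case's +y end with the red grip bar at (256,184); mat (137,296), bottle in cradle (343,118). Top: tin (242,241), case (268–355, 215–280), bar (285,245), mat (431,255), bottle (135,247) with cap towards the upper side (+x). Next: fit models to both views' masks.

```bash
cat > h.py <<'E'
from plant import env
import cv2,numpy as np
from scipy.optimize import minimize
def proj(n,P):
    c=env.camera_info(n);T=np.array(c["camera_from_world"]);P=np.atleast_2d(P)
    q=P@T[:3,:3].T+T[:3,3];q=q*[1,-1,-1]
    return cv2.projectPoints(q,np.zeros(3),np.zeros(3),np.array(c["intrinsics"]),np.array(c["dist"]))[0][:,0]
def ray(n,uv):
    c=env.camera_info(n);T=np.array(c["camera_from_world"])
    x=cv2.undistortPoints(np.array([[uv]],float),np.array(c["intrinsics"]),np.array(c["dist"]))[0,0]
    R=T[:3,:3];return -R.T@T[:3,3],R.T@np.array([x[0],-x[1],-1])
def atz(n,uv,z):
    o,d=ray(n,uv);return o+d*(z-o[2])/d[2]
def tri(uvs):
    A=np.zeros((3,3));b=np.zeros(3)
    for n,uv in uvs.items():
        o,d=ray(n,uv);d=d/np.linalg.norm(d);M=np.eye(3)-np.outer(d,d);A+=M;b+=M@o
    return np.linalg.solve(A,b)
def box(a,b,c): return np.array([[x,y,z] for x in(-a/2,a/2) for y in(-b/2,b/2) for z in(0,c)])
def cyl(r,h):
    t=np.linspace(0,2*np.pi,24);return np.array([[r*np.cos(a),r*np.sin(a),z] for a in t for z in(0,h)])
def lying():
    t=np.linspace(0,2*np.pi,24)
    return np.array([[x,r*np.cos(a),r*np.sin(a)] for x,r in((-70,22),(20,22),(40,11),(70,11)) for a in t])
def mask(n,t,k=0):
    r=env.silhouettes(n,t);return r[k]["pixels"] if len(r)>k else None
def fit(V,masks,p0,freez=True,yaw=True):
    """pose x,y,z,yaw whose projected hull best overlaps the masks"""
    S=4
    def one(p,n,m):
        c,s=np.cos(p[3]),np.sin(p[3])
        W=V@np.array([[c,s,0],[-s,c,0],[0,0,1]])+p[:3]
        h=cv2.convexHull(((proj(n,W)+.5)*S).astype(np.float32)).astype(np.int32)
        im=np.zeros((420*S,560*S),np.uint8);cv2.fillConvexPoly(im,h,1)
        M=cv2.resize(m.astype(np.uint8),None,fx=S,fy=S,interpolation=0)
        return (im&M).sum()/(im|M).sum()
    k=[0,1]+([2] if freez else [])+([3] if yaw else [])
    def full(q):
        p=np.array(p0,float);p[k]=q;return p
    f=lambda q:-sum(one(full(q),n,m) for n,m in masks.items())
    st=np.array([8,8,8,.12])[k];q0=np.array(p0,float)[k]
    sim=np.vstack([q0,q0+np.diag(st)])
    r=minimize(f,q0,method="Nelder-Mead",options=dict(initial_simplex=sim,xatol=.1,fatol=1e-4,maxiter=200))
    p=full(r.x);return p,{n:round(one(p,n,m),3) for n,m in masks.items()}
E
python3 - <<'E'
from h import *
np.set_printoptions(suppress=True,precision=3)
for n in("scene","top"): env.snapshot(n)
def go(t,V,z,yaw0=0,cams=("scene","top"),yaw=True,uv=None):
    m={n:mask(n,t) for n in cams};m={n:x for n,x in m.items() if x is not None}
    n="top" if "top" in m else "scene"
    ys,xs=np.nonzero(m[n]);p=atz(n,(xs.mean(),ys.mean()),z)
    for fz in(True,False): print(t,fz,*fit(V,m,[p[0],p[1],0 if t!="bottle" else 33,yaw0],fz,yaw))
go("case",box(156,190,70),35); go("tin",cyl(27.5,123),60,yaw=False)
go("mat",box(130,130,4),2); 
go("green_bottle",cyl(32,190),95,yaw=False);go("carton",box(70,90,110),55);go("wide_tin",cyl(42,85),40,yaw=False)
go("bottle",lying(),33,0)
m={n:mask(n,"bottle") for n in("scene","top")}
for n in m:
    for z in(0,):pass
p=[tri({"top":(285,245),"scene":(256,184)})];print("bar",p)
for uv in((140,220),(133,273)):print("bottle top-view line",atz("top",uv,33))
# red-bar blob in both views
for n,roi in(("top",(225,265,275,295)),("scene",(165,200,240,275))):
    im=cv2.cvtColor(env.snapshot(n),cv2.COLOR_RGB2HSV)[roi[0]:roi[1],roi[2]:roi[3]]
    print(n,np.median(im.reshape(-1,3),0))
    k=((im[...,0]<11)&(im[...,1]>130)).astype(np.uint8);N,_,st,ce=cv2.connectedComponentsWithStats(k)
    for i in range(1,N):
        if st[i,4]>20:print(st[i],ce[i]+[roi[2],roi[0]])
print(env.get_state()["time_s"])
E
```

```text
case True [511.17  -68.472  -2.33   -0.067] {'scene': np.float64(0.951), 'top': np.float64(0.93)}
case False [511.745 -69.294   0.     -0.069] {'scene': np.float64(0.951), 'top': np.float64(0.927)}
tin True [523.854 107.021  -2.78    0.   ] {'scene': np.float64(0.952), 'top': np.float64(0.955)}
tin False [524.219 106.528   0.      0.   ] {'scene': np.float64(0.949), 'top': np.float64(0.95)}
mat True [ 493.68  -382.463   -7.657    0.266] {'scene': np.float64(0.0), 'top': np.float64(0.975)}
mat False [ 493.521 -380.168    0.       0.264] {'scene': np.float64(0.0), 'top': np.float64(0.974)}
green_bottle True [ 745.731 -201.995  -50.21     0.   ] {'scene': np.float64(0.803), 'top': np.float64(0.788)}
green_bottle False [ 748.491 -203.991    0.       0.   ] {'scene': np.float64(0.725), 'top': np.float64(0.715)}
carton True [757.688  29.035  -2.321   0.015] {'scene': np.float64(0.0), 'top': np.float64(0.957)}
carton False [756.9    28.714   0.      0.021] {'scene': np.float64(0.0), 'top': np.float64(0.954)}
wide_tin True [485.795 372.161   9.48    0.   ] {'scene': np.float64(0.0), 'top': np.float64(0.435)}
wide_tin False [484.038 376.746   0.      0.   ] {'scene': np.float64(0.0), 'top': np.float64(0.436)}
bottle True [510.058 379.259  32.892  -0.152] {'scene': np.float64(0.82), 'top': np.float64(0.873)}
bottle False [509.711 379.579  33.     -0.144] {'scene': np.float64(0.821), 'top': np.float64(0.875)}
bar [array([515.922,   2.753,  77.291])]
bottle top-view line [576.42  368.401  33.   ]
bottle top-view line [442.088 381.599  33.   ]
top [ 17. 116. 143.]
scene [ 17. 145. 126.]
2.1
```

```bash
python3 - <<'E'
from h import *
np.set_printoptions(suppress=True,precision=2)
out=[]
for n,c in(("top",(290,245)),("top",(137,247)),("scene",(245,205)),("scene",(345,120))):
    im=cv2.cvtColor(env.snapshot(n),cv2.COLOR_RGB2BGR)
    a=(36 if c[0]<200 or c[1]<150 else 60);w=int(a*4/3)
    x0,y0=c[0]-w,c[1]-a
    im=cv2.resize(im[y0:y0+2*a,x0:x0+2*w],(400,300),interpolation=cv2.INTER_CUBIC)
    im=cv2.convertScaleAbs(im,alpha=1.6)
    s=400/(2*w)
    def ln(P,col):
        q=((proj(n,np.array(P,float))-[x0,y0]+.5)*s).astype(int);cv2.polylines(im,[q.reshape(-1,1,2)],True,col,1)
    y=-.068;R=np.array([[np.cos(y),-np.sin(y)],[np.sin(y),np.cos(y)]])
    def rect(cx,cy,l,u,z): return [[*(R@[cx+i*l/2,cy+j*u/2]+[511.5,-69]),z] for i,j in((-1,-1),(1,-1),(1,1),(-1,1))]
    ln(rect(0,0,156,190,70),(0,255,0));ln(rect(0,60,70,16,91),(255,255,0))
    yy=-.12;d=np.array([np.cos(yy),np.sin(yy)])
    ln([[*(np.array([510,379.4])+k*d),33] for k in(-70,70)],(0,255,0))
    out.append(im)
    print(n,x0,y0,s)
cv2.imwrite("pics/z.png",np.vstack([np.hstack(out[:2]),np.hstack(out[2:])]))
E
```

```text
top 210 185 2.5
top 89 211 4.166666666666667
scene 165 145 2.5
scene 297 84 4.166666666666667
```

View pics/z.png

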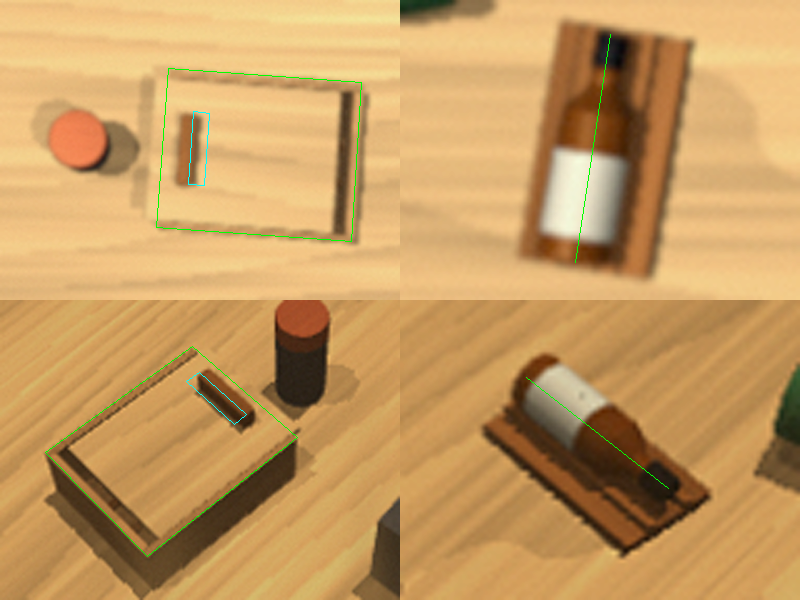

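Call:
apply_moves(
  motion=[
    {"dp": [0.33,-0.38,0],"roll": -68,"fingers": 1},
    {"dp": [0.33,-0.38,0],"roll": -68,"fingers": 1},
    {"dp": [0.33,-0.38,0],"roll": -68,"fingers": 1},
    {"dp": [0.33,-0.38,0],"roll": -68,"fingers": 1},
    {"dp": [0.33,-0.38,0],"roll": -68,"fingers": 1},
    {"dp": [0.33,-0.38,0],"roll": -68,"fingers": 1},
    {"dp": [0.33,-0.38,0],"roll": -68,"fingers": 1},
    {"dp": [0.33,-0.38,0],"roll": -68,"fingers": 1},
    {"dp": [0.33,-0.38,0],"roll": -68,"fingers": 1},
    {"dp": [0.33,-0.38,0],"roll": -68,"fingers": 1},
    {"dp": [0.33,-0.38,0],"roll": -68,"fingers": 1},
    {"dp": [0.33,-0.38,0],"roll": -68,"fingers": 1},
  ],
)

```text
time_s: 3.3
tool_pos: [527.0, 106.8, 231.5]
tcp_rot: [2.225, 2.218, 0.001]
contact_force: [0.7, 1.1, 0.4]
grip_width: 85.3
gripper_force: 0.0
```

Crop: the lid is already slightly open (dark gap at the −y end, the bar ~10 mm beyond the shut overlay); case outline and bottle axis (cap at +x) match. Now grasp the tin.

Call:
apply_moves(
  motion=[
    {"dp": [-0.0035,0,-0.03],"roll": 0,"fingers": 1},
    {"dp": [-0.0035,0,-0.06],"roll": 0,"fingers": 1},
    {"dp": [-0.0035,0,-0.09],"roll": 0,"fingers": 1},
    {"dp": [-0.0035,0,-0.12],"roll": 0,"fingers": 1},
    {"dp": [-0.0035,0,-0.145],"roll": 0,"fingers": 1},
    {"dp": [-0.0035,0,-0.16],"roll": 0,"fingers": 1},
    {"dp": [-0.0035,0,-0.16],"roll": 0,"fingers": 1},
    {"dp": [-0.0035,0,-0.16],"roll": 0,"fingers": 0.4},
    {"dp": [-0.0035,0,-0.16],"roll": 0,"fingers": 0.4},
    {"dp": [-0.0035,0,-0.16],"roll": 0,"fingers": 0.4},
    {"dp": [-0.0035,0,-0.16],"roll": 0,"fingers": 0.4},
    {"dp": [-0.0035,0,-0.16],"roll": 0,"fingers": 0.4},
  ],
)

```text
time_s: 4.3
tool_pos: [524.1, 108.9, 73.7]
tcp_rot: [2.223, 2.216, 0.005]
contact_force: [-0.4, -0.0, 3.5]
grip_width: 54.6
gripper_force: 63.2
```

```bash
python3 - <<'E'
from h import *
print(np.round(tri({"top":(285.6,245),"scene":(255,182.2)}),1),atz("top",(285.6,245),91),atz("scene",(255,182.2),91))
env.snapshot("scene");env.snapshot("top")
for k in(0,1,2):
    m=mask("scene","mat",k)
    if m is not None:
        ys,xs=np.nonzero(m);print(xs.mean(),ys.mean(),m.sum())
        if 90<xs.mean()<190 and ys.mean()>250:
            mm={"scene":m};t=mask("top","mat")
            if t is not None:mm["top"]=t
            print(fit(box(130,130,4),mm,[493,-380,0,.26]),fit(box(130,130,4),{"scene":m},[493,-380,0,.26],False))
E
```

```text
[515.1   1.1  85.9] [513.11145931  -0.72008467  91.        ] [519.46266757   0.5546857   91.        ]
135.42231491136602 297.0472714633299 2877
(array([ 4.94271418e+02, -3.79883859e+02,  4.41349001e-01,  2.56751775e-01]), {'scene': np.float64(0.973), 'top': np.float64(0.972)}) (array([ 4.94179083e+02, -3.79789363e+02,  0.00000000e+00,  2.58767263e-01]), {'scene': np.float64(0.973)})
```

Call:
apply_moves(
  motion=[
    {"dp": [0,0,0.01],"roll": 0,"fingers": 0.4},
    {"dp": [0,0,0.03],"roll": 0,"fingers": 0.4},
    {"dp": [0,0,0.06],"roll": 0,"fingers": 0.4},
    {"dp": [0,0,0.09],"roll": 0,"fingers": 0.4},
    {"dp": [0,0,0.12],"roll": 0,"fingers": 0.4},
    {"dp": [0,-0.01,0.13],"roll": 0,"fingers": 0.4},
    {"dp": [0,-0.03,0.13],"roll": 0,"fingers": 0.4},
    {"dp": [0,-0.06,0.13],"roll": 0,"fingers": 0.4},
    {"dp": [0,-0.09,0.13],"roll": 0,"fingers": 0.4},
    {"dp": [0,-0.12,0.13],"roll": 0,"fingers": 0.4},
    {"dp": [-0.005,-0.15,0.13],"roll": 0,"fingers": 0.4},
    {"dp": [-0.005,-0.18,0.13],"roll": 0,"fingers": 0.4},
  ],
)

```text
time_s: 5.6
tool_pos: [515.7, -73.1, 200.0]
tcp_rot: [-2.223, -2.216, 0.003]
contact_force: [0.6, 1.1, -1.1]
grip_width: 54.3
gripper_force: 63.7
```

Call:
apply_moves(
  motion=[
    {"dp": [-0.005,-0.03,0],"roll": 0,"fingers": 0.4},
    {"dp": [-0.01,-0.06,0],"roll": 0,"fingers": 0.4},
    {"dp": [-0.015,-0.09,0],"roll": 0,"fingers": 0.4},
    {"dp": [-0.02,-0.12,0],"roll": 0,"fingers": 0.4},
    {"dp": [-0.025,-0.15,0],"roll": 0,"fingers": 0.4},
    {"dp": [-0.025,-0.18,0],"roll": 0,"fingers": 0.4},
    {"dp": [-0.025,-0.21,0],"roll": 0,"fingers": 0.4},
    {"dp": [-0.025,-0.24,0],"roll": 0,"fingers": 0.4},
    {"dp": [-0.025,-0.27,0],"roll": 0,"fingers": 0.4},
    {"dp": [-0.025,-0.295,0],"roll": 0,"fingers": 0.4},
    {"dp": [-0.025,-0.306,0],"roll": 0,"fingers": 0.4},
    {"dp": [-0.025,-0.306,0],"roll": 0,"fingers": 0.4},
  ],
)

```text
time_s: 6.6
tool_pos: [490.9, -379.9, 199.2]
tcp_rot: [-2.227, -2.212, 0.002]
contact_force: [0.1, 0.0, -2.4]
grip_width: 54.1
gripper_force: 63.8
```

Call:
apply_moves(
  motion=[
    {"dp": [0,0,-0.02],"roll": 0,"fingers": 0.4},
    {"dp": [0,0,-0.04],"roll": 0,"fingers": 0.4},
    {"dp": [0,0,-0.06],"roll": 0,"fingers": 0.4},
    {"dp": [0,0,-0.08],"roll": 0,"fingers": 0.4},
    {"dp": [0,0,-0.095],"roll": 0,"fingers": 0.4},
    {"dp": [0,0,-0.105],"roll": 0,"fingers": 0.4},
    {"dp": [0,0,-0.11],"roll": 0,"fingers": 0.4},
    {"dp": [0,0,-0.11],"roll": 0,"fingers": 0.4},
    {"dp": [0,0,-0.11],"roll": 0,"fingers": 0.4},
  ],
)

```text
time_s: 7.35
tool_pos: [492.6, -377.0, 91.9]
tcp_rot: [2.224, 2.219, 0.0]
contact_force: [-0.6, -0.1, -1.5]
grip_width: 54.5
gripper_force: 63.8
```

Call:
apply_moves(
  motion=[
    {"dp": [0,0,-0.004],"roll": 0,"fingers": 0.4},
    {"dp": [0,0,-0.008],"roll": 0,"fingers": 0.4},
    {"dp": [0,0,-0.011],"roll": 0,"fingers": 0.4},
    {"dp": [0,0,-0.013],"roll": 0,"fingers": 0.4},
    {"dp": [0,0,-0.014],"roll": 0,"fingers": 0.4},
    {"dp": [0,0,-0.014],"roll": 0,"fingers": 0.4},
    {"dp": [0,0,-0.014],"roll": 0,"fingers": 0.4},
  ],
)

```text
time_s: 7.93
tool_pos: [492.4, -377.6, 77.9]
tcp_rot: [2.224, 2.218, -0.0]
contact_force: [-1.5, 0.9, 1.7]
grip_width: 54.5
gripper_force: 63.9
```

Call:
apply_moves(
  motion=[
    {"dp": [0,0,-0.001],"roll": 0,"fingers": 0.4},
    {"dp": [0,0,-0.001],"roll": 0,"fingers": 0.4},
    {"dp": [0,0,-0.001],"roll": 0,"fingers": 0.4},
  ],
)

```text
time_s: 8.18
tool_pos: [492.5, -377.8, 77.8]
tcp_rot: [2.224, 2.217, -0.001]
contact_force: [-2.6, 0.7, 5.8]
grip_width: 54.4
gripper_force: 64.1
```

In contact with the mat; release.

Call:
apply_moves(
  motion=[
    {"dp": [0,0,0],"roll": 0,"fingers": 0.7},
    {"dp": [0,0,0],"roll": 0,"fingers": 0.9},
    {"dp": [0,0,0],"roll": 0,"fingers": 1},
    {"dp": [0,0,0],"roll": 0,"fingers": 1},
    {"dp": [0,0,0],"roll": 0,"fingers": 1},
    {"dp": [0,0,0.02],"roll": 0,"fingers": 1},
    {"dp": [0,0,0.05],"roll": 0,"fingers": 1},
    {"dp": [0,0,0.09],"roll": 0,"fingers": 1},
    {"dp": [0,0,0.13],"roll": 0,"fingers": 1},
    {"dp": [0,0,0.13],"roll": 0,"fingers": 1},
  ],
)

```text
time_s: 9.02
tool_pos: [495.5, -380.2, 216.8]
tcp_rot: [2.213, 2.207, 0.001]
contact_force: [0.3, -0.6, 2.0]
grip_width: 85.8
gripper_force: 0.0
```

```bash
python3 - <<'E'
from h import *
np.set_printoptions(suppress=True,precision=2)
a=env.snapshot("scene");env.snapshot("top")
cv2.imwrite("pics/s1.png",a[...,::-1])
m={n:mask(n,"tin") for n in("scene","top")};m={n:x for n,x in m.items() if x is not None}
print(m.keys(),fit(cyl(27.5,123),m,[493,-378,4,0],True,False))
print(np.round(env.get_state()["tool_pos"],1))
E
```

```text
dict_keys(['scene', 'top']) (array([ 490.61, -380.38,    2.75,    0.  ]), {'scene': np.float64(0.877), 'top': np.float64(0.932)})
[ 492.2 -377.1  205.4]
```

View pics/s1.png

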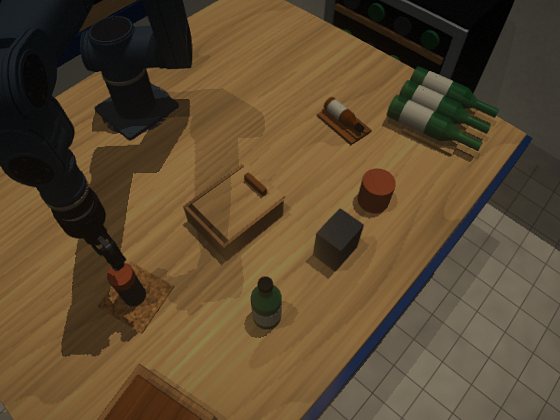

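Picture: the tin stands upright on the mat around (127,285), fit within ~5 mm of its centre; nothing else moved. On to the lid bar.

Call:
apply_moves(
  motion=[
    {"dp": [0.021,0.04,0],"roll": 7,"fingers": 1},
    {"dp": [0.021,0.08,0],"roll": 14,"fingers": 1},
    {"dp": [0.021,0.12,0],"roll": 21,"fingers": 1},
    {"dp": [0.021,0.16,0],"roll": 28,"fingers": 1},
    {"dp": [0.021,0.2,0],"roll": 35,"fingers": 1},
    {"dp": [0.021,0.24,0],"roll": 42,"fingers": 1},
    {"dp": [0.021,0.28,0],"roll": 49,"fingers": 1},
    {"dp": [0.021,0.32,-0.02],"roll": 56,"fingers": 1},
    {"dp": [0.021,0.35,-0.03],"roll": 63,"fingers": 0.8},
    {"dp": [0.021,0.37,-0.04],"roll": 70,"fingers": 0.7},
    {"dp": [0.021,0.38,-0.05],"roll": 77,"fingers": 0.6},
    {"dp": [0.021,0.38,-0.05],"roll": 84,"fingers": 0.6},
  ],
)

```text
time_s: 10.22
tool_pos: [510.0, 5.8, 151.0]
tcp_rot: [-0.153, -3.129, -0.003]
contact_force: [-0.1, -0.3, -0.5]
grip_width: 51.4
gripper_force: 0.0
```

Call:
apply_moves(
  motion=[
    {"dp": [0,0,0],"roll": 2.1,"fingers": 0.6},
    {"dp": [0,0,0],"roll": 2.1,"fingers": 0.6},
    {"dp": [0,0,0],"roll": 2.1,"fingers": 0.6},
    {"dp": [0,0,0],"roll": 2.1,"fingers": 0.6},
  ],
)

```text
time_s: 10.55
tool_pos: [512.7, 2.6, 155.2]
tcp_rot: [-0.113, -3.137, -0.0]
contact_force: [0.9, -1.0, 0.1]
grip_width: 51.5
gripper_force: 0.0
```

Call:
apply_moves(
  motion=[
    {"dp": [0,0,-0.025],"roll": 0,"fingers": 0.6},
    {"dp": [0,0,-0.05],"roll": 0,"fingers": 0.6},
    {"dp": [0,0,-0.07],"roll": 0,"fingers": 0.6},
    {"dp": [0,0,-0.08],"roll": 0,"fingers": 0.6},
    {"dp": [0,0,-0.084],"roll": 0,"fingers": 0.6},
    {"dp": [0,0,-0.084],"roll": 0,"fingers": 0.6},
    {"dp": [0,0,-0.084],"roll": 0,"fingers": 0.4},
    {"dp": [0,0,-0.084],"roll": 0,"fingers": 0.1},
    {"dp": [0,0,-0.084],"roll": 0,"fingers": 0},
    {"dp": [0,0,-0.084],"roll": 0,"fingers": 0},
    {"dp": [0,0,-0.084],"roll": 0,"fingers": 0},
    {"dp": [0,0,-0.084],"roll": 0,"fingers": 0},
  ],
)

```text
time_s: 11.55
tool_pos: [514.7, 2.5, 74.2]
tcp_rot: [0.111, 3.136, -0.001]
contact_force: [-1.2, 0.3, 5.7]
grip_width: 14.5
gripper_force: 59.7
```

Call:
apply_moves(
  motion=[
    {"dp": [0,0.005,0],"roll": 0,"fingers": 0},
    {"dp": [0.001,0.015,0],"roll": 0,"fingers": 0},
    {"dp": [0.002,0.03,0],"roll": 0,"fingers": 0},
    {"dp": [0.003,0.045,0],"roll": 0,"fingers": 0},
    {"dp": [0.004,0.06,0],"roll": 0,"fingers": 0},
    {"dp": [0.005,0.075,0],"roll": 0,"fingers": 0},
    {"dp": [0.006,0.09,0],"roll": 0,"fingers": 0},
    {"dp": [0.007,0.105,0],"roll": 0,"fingers": 0},
    {"dp": [0.008,0.12,0],"roll": 0,"fingers": 0},
    {"dp": [0.009,0.135,0],"roll": 0,"fingers": 0},
    {"dp": [0.01,0.145,0],"roll": 0,"fingers": 0},
    {"dp": [0.01,0.15,0],"roll": 0,"fingers": 0},
  ],
)

```text
time_s: 12.55
tool_pos: [525.1, 153.8, 74.2]
tcp_rot: [0.11, 3.135, -0.0]
contact_force: [1.2, -1.5, 5.2]
grip_width: 14.8
gripper_force: 59.6
```

Call:
apply_moves(
  motion=[
    {"dp": [0,0.002,0],"roll": 0,"fingers": 0},
    {"dp": [0,0.004,0],"roll": 0,"fingers": 0},
    {"dp": [0,0.006,0],"roll": 0,"fingers": 0},
    {"dp": [0,0.006,0],"roll": 0,"fingers": 0},
    {"dp": [0,0.006,0],"roll": 0,"fingers": 0},
  ],
)

```text
time_s: 12.97
tool_pos: [525.4, 159.2, 74.2]
tcp_rot: [0.111, 3.135, 0.001]
contact_force: [2.4, -0.3, 4.9]
grip_width: 14.8
gripper_force: 59.6
```

Call:
apply_moves(
  motion=[
    {"dp": [0,0.002,0],"roll": 0,"fingers": 0},
    {"dp": [0,0.003,0],"roll": 0,"fingers": 0},
    {"dp": [0,0.003,0],"roll": 0,"fingers": 0},
  ],
)

```text
time_s: 13.22
tool_pos: [525.5, 159.3, 74.2]
tcp_rot: [0.113, 3.135, -0.009]
contact_force: [0.9, -8.2, 5.8]
grip_width: 14.7
gripper_force: 59.7
```

Call:
apply_moves(
  motion=[
    {"dp": [0,0.002,0],"roll": 0,"fingers": 0},
    {"dp": [0,0.003,0],"roll": 0,"fingers": 0},
    {"dp": [0,0.003,0],"roll": 0,"fingers": 0},
  ],
)

```text
time_s: 13.47
tool_pos: [525.5, 159.4, 74.2]
tcp_rot: [0.115, 3.134, -0.018]
contact_force: [0.8, -14.0, 8.2]
grip_width: 14.6
gripper_force: 60.0
```

Call:
apply_moves(
  motion=[
    {"dp": [0,-0.006,0],"roll": 0,"fingers": 0},
    {"dp": [0,-0.006,0],"roll": 0,"fingers": 0.4},
    {"dp": [0,-0.006,0],"roll": 0,"fingers": 0.5},
    {"dp": [0,-0.006,0],"roll": 0,"fingers": 0.6},
    {"dp": [0,-0.006,0],"roll": 0,"fingers": 0.6},
    {"dp": [0,-0.006,0.03],"roll": 0,"fingers": 0.6},
    {"dp": [0,-0.006,0.07],"roll": 0,"fingers": 0.6},
    {"dp": [0,-0.006,0.11],"roll": 0,"fingers": 1},
    {"dp": [0,-0.006,0.14],"roll": 0,"fingers": 1},
    {"dp": [0,-0.006,0.15],"roll": 0,"fingers": 1},
  ],
)

```text
time_s: 14.3
tool_pos: [525.5, 159.5, 228.4]
tcp_rot: [0.11, 3.131, 0.003]
contact_force: [0.2, 0.6, 0.3]
grip_width: 84.0
gripper_force: 0.0
```

```bash
python3 - <<'E'
from h import *
np.set_printoptions(suppress=True,precision=3)
c=lambda x,y:(89+x/4.1667-.5,211+y/4.1667-.5)
P=[atz("top",c(*q),10)[:2] for q in((560,22),(520,258),(692,40),(652,278))]
print(P,[np.arctan2(*(P[i]-P[i+1])[::-1]) for i in(0,2)],np.mean(P,0))
for n in("scene","top"):
    im=env.snapshot(n);cv2.imwrite(f"pics/o_{n}.png",im[...,::-1])
m={n:mask(n,"bottle") for n in("scene","top")};m={n:x for n,x in m.items() if x is not None and x.sum()<1300}
for y0 in(-.2,-.05):print(fit(lying(),m,[510,379,33,y0]))
for n in m:print(n,fit(lying(),{n:m[n]},[510,379,33,-.12],False))
m={n:mask(n,"cradle") for n in("scene","top")};m={n:x for n,x in m.items() if x is not None}
for n in m: m[n]=m[n]|(mask(n,"bottle") if mask(n,"bottle") is not None else False)
for n in m:
    ys,xs=np.nonzero(m[n]);print(n,len(xs),xs.min(),xs.max(),ys.min(),ys.max())
if m:print(fit(box(150,84,14),m,[510,379,0,-.15],False))
E
cp pics/o_top.png /tmp; python3 -c "
import cv2,numpy as np
a=cv2.imread('pics/o_top.png')[200:300,215:375];b=cv2.imread('pics/o_scene.png')[140:280,170:330]
cv2.imwrite('pics/o2.png',cv2.convertScaleAbs(np.hstack([cv2.resize(a,(400,250)),cv2.resize(b,(400,250))]),alpha=1.6))"
```

```text
[array([591.725, 159.181]), array([446.741, 180.903]), array([581.262,  77.648]), array([435.493, 100.202])] [np.float64(-0.14872075779142302), np.float64(-0.15350817803613082)] [513.805 129.484]
(array([512.919, 379.148,  32.621,  -0.141]), {'scene': np.float64(0.849)})
(array([512.445, 378.132,  34.135,  -0.145]), {'scene': np.float64(0.849)})
scene (array([512.744, 379.386,  33.   ,  -0.13 ]), {'scene': np.float64(0.847)})
scene 1156 318 369 98 144
top 588 118 149 216 277
(array([510.074, 380.284,   0.   ,  -0.147]), {'scene': np.float64(0.857), 'top': np.float64(0.294)})
```

View pics/o2.png

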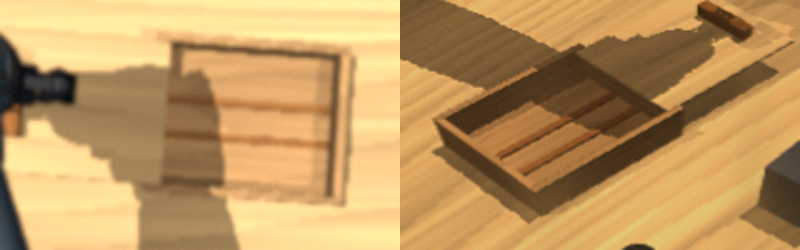

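The lid is fully open: trough with two rails visible in both views, bar at (725,18) in the right crop. Now the bottle: grip point ≈ (491, 382), axis yaw −8.4°.

Call:
apply_moves(
  motion=[
    {"dp": [-0.006,0.04,0],"roll": -4.4,"fingers": 1},
    {"dp": [-0.012,0.08,0],"roll": -4.4,"fingers": 1},
    {"dp": [-0.018,0.12,0],"roll": -4.4,"fingers": 1},
    {"dp": [-0.025,0.16,0],"roll": -4.4,"fingers": 1},
    {"dp": [-0.03,0.2,-0.02],"roll": -4.4,"fingers": 1},
    {"dp": [-0.034,0.226,-0.05],"roll": -4.4,"fingers": 1},
    {"dp": [-0.034,0.226,-0.08],"roll": -4.4,"fingers": 1},
    {"dp": [-0.034,0.226,-0.11],"roll": -4.4,"fingers": 1},
    {"dp": [-0.034,0.226,-0.12],"roll": -4.4,"fingers": 1},
    {"dp": [-0.034,0.226,-0.12],"roll": -4.4,"fingers": 1},
  ],
)

```text
time_s: 15.58
tool_pos: [486.1, 382.8, 96.9]
tcp_rot: [-0.231, -3.125, 0.01]
contact_force: [-0.0, 0.2, -0.8]
grip_width: 85.3
gripper_force: 0.0
```

Call:
apply_moves(
  motion=[
    {"dp": [0,0,-0.025],"roll": 0,"fingers": 1},
    {"dp": [0,0,-0.05],"roll": 0,"fingers": 1},
    {"dp": [0,0,-0.07],"roll": 0,"fingers": 1},
    {"dp": [0,0,-0.08],"roll": 0,"fingers": 1},
    {"dp": [0,0,-0.083],"roll": 0,"fingers": 1},
    {"dp": [0,0,-0.083],"roll": 0,"fingers": 1},
    {"dp": [0,0,-0.083],"roll": 0,"fingers": 0.5},
    {"dp": [0,0,-0.083],"roll": 0,"fingers": 0.3},
    {"dp": [0,0,-0.083],"roll": 0,"fingers": 0.3},
    {"dp": [0,0,-0.083],"roll": 0,"fingers": 0.3},
    {"dp": [0,0,-0.083],"roll": 0,"fingers": 0.3},
    {"dp": [0,0,-0.083],"roll": 0,"fingers": 0.3},
  ],
)

```text
time_s: 16.58
tool_pos: [490.7, 383.1, 21.8]
tcp_rot: [0.233, 3.13, -0.004]
contact_force: [-1.2, -6.1, 6.9]
grip_width: 42.2
gripper_force: 60.2
```

Call:
apply_moves(
  motion=[
    {"dp": [0,0,0.005],"roll": 0,"fingers": 0.3},
    {"dp": [0,0,0.015],"roll": 0,"fingers": 0.3},
    {"dp": [0,0,0.035],"roll": 0,"fingers": 0.3},
    {"dp": [0,0,0.06],"roll": 0,"fingers": 0.3},
    {"dp": [0,0,0.085],"roll": 0,"fingers": 0.3},
    {"dp": [0,0,0.11],"roll": 0,"fingers": 0.3},
    {"dp": [0,0,0.13],"roll": 0,"fingers": 0.3},
    {"dp": [0,0,0.14],"roll": 0,"fingers": 0.3},
    {"dp": [0,0,0.14],"roll": 0,"fingers": 0.3},
    {"dp": [0,0,0.14],"roll": 0,"fingers": 0.3},
  ],
)

```text
time_s: 17.42
tool_pos: [489.6, 385.0, 159.5]
tcp_rot: [0.231, 3.132, 0.001]
contact_force: [-0.1, -0.3, -2.6]
grip_width: 42.0
gripper_force: 61.1
```

```bash
python3 - <<'E'
from h import *
np.set_printoptions(suppress=True,precision=3)
A=[atz("top",(215+x/2.5-.5,200+y/2.5-.5),14) for x,y in((165,116),(330,126.5))]
print(A,np.arctan2(*(A[0]-A[1])[:2]))
for n in("scene","top"):cv2.imwrite(f"pics/p_{n}.png",env.snapshot(n)[...,::-1])
for n in("scene","top"):
    for r in env.silhouettes(n,"bottle")[:2]:
        ys,xs=np.nonzero(r["pixels"]);print(n,r["conf"],xs.min(),xs.max(),ys.min(),ys.max())
        if n=="scene":print(fit(lying(),{n:r["pixels"]},[511,379,173,-.14],False))
    m=mask(n,"case");ys,xs=np.nonzero(m);print(n,"case",xs.min(),xs.max(),ys.min(),ys.max())
s=env.get_state();print(s["tool_pos"],s["ft_torque"],s["contact_force"])
a=cv2.imread('pics/p_top.png')[200:290,255:375];b=cv2.imread('pics/p_scene.png')[60:150,290:410]
cv2.imwrite('pics/p2.png',cv2.convertScaleAbs(np.hstack([cv2.resize(a,(400,300),interpolation=2),cv2.resize(b,(400,300),interpolation=2)]),alpha=1.6))
E
```

```text
[array([515.459,  10.819,  14.   ]), array([ 505.855, -157.214,   14.   ])] 0.05709181926129669
scene 0.81 328 372 67 95
(array([513.918, 378.851, 173.   ,  -0.168]), {'scene': np.float64(0.582)})
scene case 183 326 134 259
top 0.7 104 129 213 273
top case 205 354 212 280
[488.552 384.15  157.411] [ 0.005 -0.035  0.011] [ 0.537  0.56  -1.845]
```

View pics/p2.png

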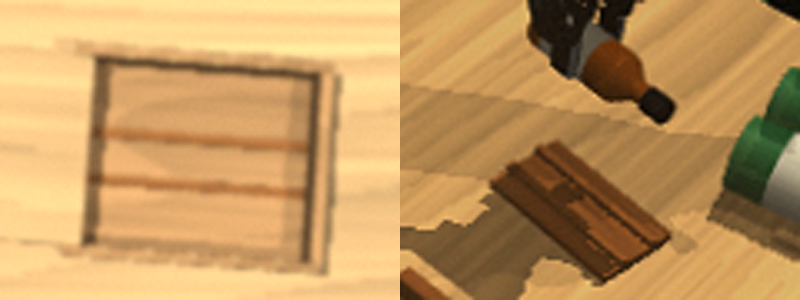

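Right crop: bottle held level in the fingers, cap right; left crop: the trough's midline at (94,155)–(308,170), i.e. case yaw ≈ −3.8°, centre ≈ (511,−71).

Call:
apply_moves(
  motion=[
    {"dp": [0.001,-0.01,0],"roll": -2,"fingers": 0.3},
    {"dp": [0.002,-0.03,0],"roll": -6,"fingers": 0.3},
    {"dp": [0.004,-0.06,0],"roll": -12,"fingers": 0.3},
    {"dp": [0.006,-0.09,0],"roll": -18,"fingers": 0.3},
    {"dp": [0.008,-0.125,0],"roll": -24,"fingers": 0.3},
    {"dp": [0.01,-0.16,0],"roll": -30,"fingers": 0.3},
    {"dp": [0.012,-0.195,0],"roll": -36,"fingers": 0.3},
    {"dp": [0.013,-0.23,0],"roll": -42,"fingers": 0.3},
    {"dp": [0.014,-0.265,0],"roll": -48,"fingers": 0.3},
    {"dp": [0.015,-0.3,0],"roll": -54,"fingers": 0.3},
    {"dp": [0.016,-0.33,0],"roll": -60,"fingers": 0.3},
    {"dp": [0.018,-0.36,0],"roll": -66,"fingers": 0.3},
  ],
)

```text
time_s: 18.72
tool_pos: [506.5, 22.4, 159.2]
tcp_rot: [1.91, 2.494, -0.001]
contact_force: [0.2, 0.2, -2.4]
grip_width: 41.9
gripper_force: 61.3
```

Call:
apply_moves(
  motion=[
    {"dp": [0.001,-0.03,0],"roll": -6,"fingers": 0.3},
    {"dp": [0.002,-0.05,0],"roll": -12,"fingers": 0.3},
    {"dp": [0.003,-0.065,0],"roll": -17,"fingers": 0.3},
    {"dp": [0.003,-0.073,0],"roll": -19.4,"fingers": 0.3},
    {"dp": [0.003,-0.073,0],"roll": -19.4,"fingers": 0.3},
    {"dp": [0.003,-0.073,-0.02],"roll": -19.4,"fingers": 0.3},
    {"dp": [0.003,-0.073,-0.04],"roll": -19.4,"fingers": 0.3},
    {"dp": [0.003,-0.073,-0.05],"roll": -19.4,"fingers": 0.3},
    {"dp": [0.003,-0.073,-0.05],"roll": -19.4,"fingers": 0.3},
    {"dp": [0.003,-0.073,-0.05],"roll": -19.4,"fingers": 0.3},
    {"dp": [0.003,-0.073,-0.05],"roll": -19.4,"fingers": 0.3},
  ],
)

```text
time_s: 19.63
tool_pos: [510.9, -48.1, 110.3]
tcp_rot: [2.294, 2.145, 0.001]
contact_force: [0.5, 0.1, -1.6]
grip_width: 42.0
gripper_force: 61.3
```

```bash
python3 - <<'E'
from h import *
np.set_printoptions(suppress=True,precision=3)
for n in("scene","top"):cv2.imwrite(f"pics/q_{n}.png",env.snapshot(n)[...,::-1])
for n in("scene","top"):
    for r in env.silhouettes(n,"bottle")[:1]:
        ys,xs=np.nonzero(r["pixels"]);print(n,r["conf"],xs.min(),xs.max(),ys.min(),ys.max())
        print(fit(lying(),{n:r["pixels"]},[512,-71,123,-1.637],False))
s=env.get_state();print(s["tool_pos"],s["contact_force"])
a=cv2.imread('pics/q_top.png')[200:290,255:375];b=cv2.imread('pics/q_scene.png')[140:260,170:330]
cv2.imwrite('pics/q2.png',cv2.convertScaleAbs(np.hstack([cv2.resize(a,(400,300),interpolation=2),cv2.resize(b,(400,300),interpolation=2)]),alpha=1.6))
E
```

```text
scene 0.7 205 255 169 211
(array([511.617, -71.371, 123.   ,  -1.621]), {'scene': np.float64(0.562)})
top 0.57 285 289 235 252
(array([508.939, -60.47 , 123.   ,  -1.655]), {'top': np.float64(0.068)})
[511.291 -48.392 110.629] [-0.88  -0.304 -2.47 ]
```

View pics/q2.png

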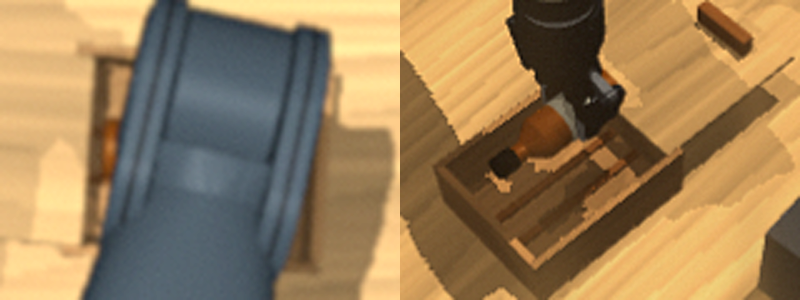

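Right crop: bottle over the case, aligned with the trough, cap towards the near (−y) end; fit centre (511.6, −71.4) agrees with the target. Lower.

Call:
apply_moves(
  motion=[
    {"dp": [0,0,-0.015],"roll": 0,"fingers": 0.3},
    {"dp": [0,0,-0.035],"roll": 0,"fingers": 0.3},
    {"dp": [0,0,-0.055],"roll": 0,"fingers": 0.3},
    {"dp": [0,0,-0.07],"roll": 0,"fingers": 0.3},
    {"dp": [0,0,-0.08],"roll": 0,"fingers": 0.3},
    {"dp": [0,0,-0.085],"roll": 0,"fingers": 0.3},
    {"dp": [0,0,-0.085],"roll": 0,"fingers": 0.3},
    {"dp": [0,0,-0.085],"roll": 0,"fingers": 0.3},
  ],
)

```text
time_s: 20.5
tool_pos: [511.0, -48.4, 25.0]
tcp_rot: [2.294, 2.145, 0.001]
contact_force: [-0.5, 0.4, -1.8]
grip_width: 42.3
gripper_force: 61.3
```

Call:
apply_moves(
  motion=[
    {"dp": [0,0,-0.002],"roll": 0,"fingers": 0.3},
    {"dp": [0,0,-0.004],"roll": 0,"fingers": 0.3},
    {"dp": [0,0,-0.005],"roll": 0,"fingers": 0.3},
    {"dp": [0,0,-0.005],"roll": 0,"fingers": 0.3},
    {"dp": [0,0,-0.005],"roll": 0,"fingers": 0.3},
  ],
)

```text
time_s: 20.92
tool_pos: [511.5, -48.6, 20.3]
tcp_rot: [2.294, 2.144, 0.002]
contact_force: [0.8, -0.1, 0.1]
grip_width: 41.7
gripper_force: 61.7
```

Call:
apply_moves(
  motion=[
    {"dp": [0,0,-0.001],"roll": 0,"fingers": 0.3},
    {"dp": [0,0,-0.002],"roll": 0,"fingers": 0.3},
    {"dp": [0,0,-0.002],"roll": 0,"fingers": 0.3},
    {"dp": [0,0,-0.002],"roll": 0,"fingers": 0.3},
  ],
)

```text
time_s: 21.25
tool_pos: [512.0, -48.6, 19.6]
tcp_rot: [2.293, 2.143, 0.003]
contact_force: [-1.0, -0.1, 7.9]
grip_width: 42.0
gripper_force: 62.4
```

Call:
apply_moves(
  motion=[
    {"dp": [0,0,0],"roll": 0,"fingers": 0.55},
    {"dp": [0,0,0],"roll": 0,"fingers": 0.65},
    {"dp": [0,0,0],"roll": 0,"fingers": 0.75},
    {"dp": [0,0,0],"roll": 0,"fingers": 0.75},
    {"dp": [0,0,0.01],"roll": 0,"fingers": 0.75},
    {"dp": [0,0,0.03],"roll": 0,"fingers": 0.75},
    {"dp": [0,0,0.06],"roll": 0,"fingers": 0.75},
    {"dp": [0,0,0.1],"roll": 0,"fingers": 0.75},
    {"dp": [0,0,0.135],"roll": 0,"fingers": 0.75},
    {"dp": [0,0,0.135],"roll": 0,"fingers": 0.6},
  ],
)

```text
time_s: 22.08
tool_pos: [515.1, -49.4, 161.9]
tcp_rot: [2.286, 2.137, 0.013]
contact_force: [1.2, -0.8, 1.1]
grip_width: 53.4
gripper_force: 0.0
```

Call:
apply_moves(
  motion=[
    {"dp": [0.002,0.03,0],"roll": 7,"fingers": 0.6},
    {"dp": [0.004,0.06,0],"roll": 14,"fingers": 0.6},
    {"dp": [0.006,0.09,0],"roll": 21,"fingers": 0.6},
    {"dp": [0.008,0.12,0],"roll": 28,"fingers": 0.6},
    {"dp": [0.01,0.15,0],"roll": 35,"fingers": 0.6},
    {"dp": [0.012,0.18,0],"roll": 42,"fingers": 0.6},
    {"dp": [0.013,0.2,0],"roll": 49,"fingers": 0.6},
    {"dp": [0.013,0.207,0],"roll": 56,"fingers": 0.6},
    {"dp": [0.013,0.207,0],"roll": 63,"fingers": 0.6},
    {"dp": [0.013,0.207,0],"roll": 70,"fingers": 0.6},
    {"dp": [0.013,0.207,0],"roll": 77,"fingers": 0.6},
    {"dp": [0.013,0.207,0],"roll": 84,"fingers": 0.6},
  ],
)

```text
time_s: 23.08
tool_pos: [523.3, 158.9, 152.5]
tcp_rot: [-0.26, -3.131, 0.0]
contact_force: [0.2, 0.3, -0.7]
grip_width: 51.6
gripper_force: 0.0
```

Call:
apply_moves(
  motion=[
    {"dp": [0,0,0],"roll": 6,"fingers": 0.6},
    {"dp": [0,0,0],"roll": 6,"fingers": 0.6},
    {"dp": [0,0,0],"roll": 6,"fingers": 0.6},
  ],
)

```text
time_s: 23.33
tool_pos: [523.4, 158.7, 152.5]
tcp_rot: [0.11, 3.14, 0.0]
contact_force: [0.4, 0.7, -1.2]
grip_width: 51.0
gripper_force: 0.0
```

```bash
python3 - <<'E'
from h import *
np.set_printoptions(suppress=True,precision=3)
for n in("scene","top"):cv2.imwrite(f"pics/r_{n}.png",env.snapshot(n)[...,::-1])
m={}
for n in("scene","top"):
    for r in env.silhouettes(n,"bottle")[:1]:
        ys,xs=np.nonzero(r["pixels"]);print(n,r["conf"],xs.min(),xs.max(),ys.min(),ys.max());m[n]=r["pixels"]
print(fit(lying(),m,[512,-71,31,-1.637],False))
s=env.get_state();print(s["tool_pos"],s["tcp_rot"])
a=cv2.imread('pics/r_top.png')[200:290,235:355];b=cv2.imread('pics/r_scene.png')[140:260,170:330]
cv2.imwrite('pics/r2.png',cv2.convertScaleAbs(np.hstack([cv2.resize(a,(400,300),interpolation=2),cv2.resize(b,(400,300),interpolation=2)]),alpha=1.6))
E
```

```text
scene 0.65 211 260 190 231
top 0.79 285 341 238 256
(array([511.522, -69.655,  31.   ,  -1.653]), {'scene': np.float64(0.891), 'top': np.float64(0.859)})
[523.389 158.664 152.413] [ 0.108  3.14  -0.   ]
```

View pics/r2.png

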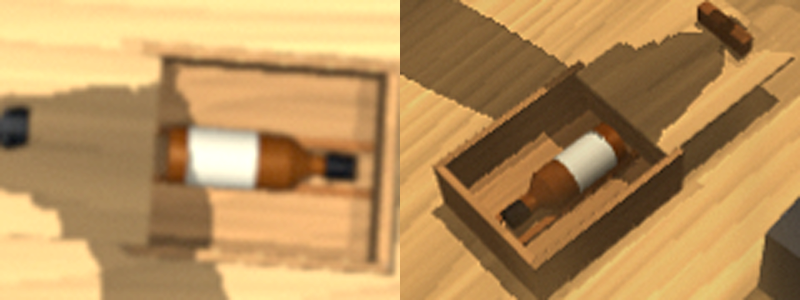

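The bottle lies in the trough between the rails (both crops; fit (511.5, −69.7), 31 mm high model). Now shut the lid.

Call:
apply_moves(
  motion=[
    {"dp": [0,0,-0.025],"roll": 0,"fingers": 0.6},
    {"dp": [0,0,-0.05],"roll": 0,"fingers": 0.6},
    {"dp": [0,0,-0.07],"roll": 0,"fingers": 0.6},
    {"dp": [0,0,-0.077],"roll": 0,"fingers": 0.6},
    {"dp": [0,0,-0.08],"roll": 0,"fingers": 0.6},
    {"dp": [0,0,-0.08],"roll": 0,"fingers": 0.6},
    {"dp": [0,0,-0.08],"roll": 0,"fingers": 0.4},
    {"dp": [0,0,-0.08],"roll": 0,"fingers": 0.1},
    {"dp": [0,0,-0.08],"roll": 0,"fingers": 0},
    {"dp": [0,0,-0.08],"roll": 0,"fingers": 0},
    {"dp": [0,0,-0.08],"roll": 0,"fingers": 0},
    {"dp": [0,0,-0.08],"roll": 0,"fingers": 0},
  ],
)

```text
time_s: 24.53
tool_pos: [524.7, 158.8, 74.3]
tcp_rot: [0.106, 3.136, 0.001]
contact_force: [-0.8, -0.8, 6.1]
grip_width: 14.7
gripper_force: 59.7
```

Call:
apply_moves(
  motion=[
    {"dp": [0,-0.005,0],"roll": 0,"fingers": 0},
    {"dp": [-0.001,-0.015,0],"roll": 0,"fingers": 0},
    {"dp": [-0.002,-0.03,0],"roll": 0,"fingers": 0},
    {"dp": [-0.003,-0.045,0],"roll": 0,"fingers": 0},
    {"dp": [-0.004,-0.06,0],"roll": 0,"fingers": 0},
    {"dp": [-0.005,-0.075,0],"roll": 0,"fingers": 0},
    {"dp": [-0.006,-0.09,0],"roll": 0,"fingers": 0},
    {"dp": [-0.007,-0.105,0],"roll": 0,"fingers": 0},
    {"dp": [-0.008,-0.12,0],"roll": 0,"fingers": 0},
    {"dp": [-0.009,-0.135,0],"roll": 0,"fingers": 0},
    {"dp": [-0.01,-0.145,0],"roll": 0,"fingers": 0},
    {"dp": [-0.01,-0.15,0],"roll": 0,"fingers": 0},
  ],
)

```text
time_s: 25.53
tool_pos: [514.4, 7.9, 74.3]
tcp_rot: [0.107, 3.137, 0.001]
contact_force: [-2.7, 2.0, 6.7]
grip_width: 14.5
gripper_force: 59.8
```

Call:
apply_moves(
  motion=[
    {"dp": [0,-0.004,0],"roll": 0,"fingers": 0},
    {"dp": [-0.001,-0.008,0],"roll": 0,"fingers": 0},
    {"dp": [-0.001,-0.012,0],"roll": 0,"fingers": 0},
    {"dp": [-0.001,-0.016,0],"roll": 0,"fingers": 0},
    {"dp": [-0.001,-0.016,0],"roll": 0,"fingers": 0},
    {"dp": [-0.001,-0.016,0],"roll": 0,"fingers": 0},
  ],
)

```text
time_s: 26.03
tool_pos: [513.3, -7.8, 74.3]
tcp_rot: [0.106, 3.137, -0.001]
contact_force: [-1.3, -0.4, 7.2]
grip_width: 14.7
gripper_force: 59.8
```

Call:
apply_moves(
  motion=[
    {"dp": [0,-0.002,0],"roll": 0,"fingers": 0},
    {"dp": [0,-0.004,0],"roll": 0,"fingers": 0},
    {"dp": [0,-0.004,0],"roll": 0,"fingers": 0},
  ],
)

```text
time_s: 26.28
tool_pos: [513.1, -10.4, 74.3]
tcp_rot: [0.105, 3.138, 0.004]
contact_force: [-2.2, 3.4, 7.3]
grip_width: 14.3
gripper_force: 59.9
```

Near the expected stop (−10.6); press on a little to confirm.

Call:
apply_moves(
  motion=[
    {"dp": [0,-0.002,0],"roll": 0,"fingers": 0},
    {"dp": [0,-0.004,0],"roll": 0,"fingers": 0},
    {"dp": [0,-0.004,0],"roll": 0,"fingers": 0},
  ],
)

```text
time_s: 26.53
tool_pos: [513.1, -10.5, 74.3]
tcp_rot: [0.102, 3.138, 0.018]
contact_force: [-1.0, 12.3, 8.4]
grip_width: 14.8
gripper_force: 60.1
```

Call:
apply_moves(
  motion=[
    {"dp": [0,-0.002,0],"roll": 0,"fingers": 0},
    {"dp": [0,-0.003,0],"roll": 0,"fingers": 0},
    {"dp": [0,-0.003,0],"roll": 0,"fingers": 0},
  ],
)

```text
time_s: 26.78
tool_pos: [513.1, -10.6, 74.3]
tcp_rot: [0.1, 3.137, 0.027]
contact_force: [-1.4, 19.5, 8.6]
grip_width: 14.8
gripper_force: 60.4
```

Stop reached. Relieve, release and withdraw.

Call:
apply_moves(
  motion=[
    {"dp": [0,0.005,0],"roll": 0,"fingers": 0},
    {"dp": [0,0.006,0],"roll": 0,"fingers": 0.4},
    {"dp": [0,0.006,0],"roll": 0,"fingers": 0.6},
    {"dp": [0,0.006,0],"roll": 0,"fingers": 0.6},
    {"dp": [0,0.006,0],"roll": 0,"fingers": 0.6},
    {"dp": [0,0.006,0.03],"roll": 0,"fingers": 0.6},
    {"dp": [0,0.006,0.07],"roll": 0,"fingers": 0.6},
    {"dp": [0,0.006,0.11],"roll": 0,"fingers": 0.6},
    {"dp": [0,0.006,0.15],"roll": 0,"fingers": 0.6},
  ],
)

```text
time_s: 27.53
tool_pos: [511.6, -12.8, 223.0]
tcp_rot: [-0.107, -3.138, -0.0]
contact_force: [0.3, -0.5, -0.4]
grip_width: 51.3
gripper_force: 0.0
```

Call:
apply_moves(
  motion=[
    {"dp": [-0.02,0.04,0],"roll": 0,"fingers": 0.6},
    {"dp": [-0.04,0.08,0],"roll": 0,"fingers": 0.6},
    {"dp": [-0.06,0.11,0],"roll": 0,"fingers": 0.6},
    {"dp": [-0.08,0.14,0],"roll": 0,"fingers": 0.6},
    {"dp": [-0.1,0.17,0],"roll": 0,"fingers": 0.6},
    {"dp": [-0.12,0.2,0],"roll": 0,"fingers": 0.6},
    {"dp": [-0.14,0.23,0],"roll": 0,"fingers": 0.6},
    {"dp": [-0.14,0.23,0],"roll": 0,"fingers": 0.6},
    {"dp": [-0.14,0.23,0],"roll": 0,"fingers": 0.6},
  ],
)

```text
time_s: 28.28
tool_pos: [371.6, 218.6, 222.2]
tcp_rot: [0.1, 3.14, -0.001]
contact_force: [-0.1, -0.3, -0.6]
grip_width: 51.0
gripper_force: 0.0
```

```bash
python3 - <<'E'
from h import *
np.set_printoptions(suppress=True,precision=3)
for n in("scene","top"):cv2.imwrite(f"pics/f_{n}.png",env.snapshot(n)[...,::-1])
m={n:mask(n,"tin") for n in("scene","top")};m={n:x for n,x in m.items() if x is not None}
if m:print(fit(cyl(27.5,123),m,[493,-378,4,0],False,False))
a=cv2.imread('pics/f_top.png')[120:300,230:470];b=cv2.imread('pics/f_scene.png')[140:335,90:350]
cv2.imwrite('pics/f2.png',cv2.convertScaleAbs(np.hstack([cv2.resize(a,(400,300),interpolation=2),cv2.resize(b,(400,300),interpolation=2)]),alpha=1.6))
E
```

```text
(array([ 491.447, -380.212,    4.   ,    0.   ]), {'scene': np.float64(0.957), 'top': np.float64(0.888)})
```

View pics/f2.png

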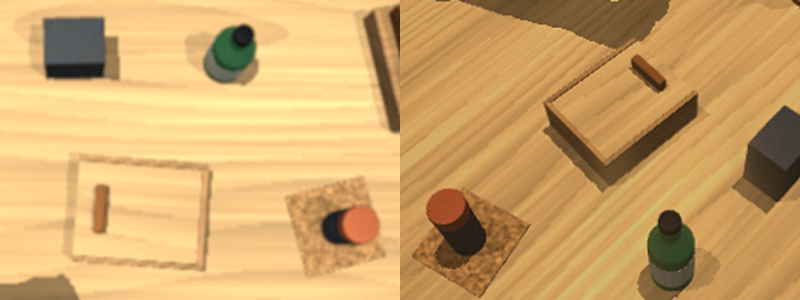

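The lid is shut with no gap at (205,215) in the left crop, the tin stands upright on the mat at (455,225) in the right crop, and the bystanders have not moved. Handing in.

```bash
python3 -c "
from plant import env
print(env.close_job())"
```

```text
the job is handed in; nothing more can be done
None
```

The job is done and handed in at about 28 s of the 72 s: the tin stands upright on the cork mat, the bottle lies in the trough, the lid is fully shut, and the green bottle, carton and wide tin were left alone; no verdict was shown.

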